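# Hang the ink cabinet's door back on its lift-off hinges

### The job

The door of the small red ink cabinet has been lifted off and stands in the wooden rack. Hang it back on the cabinet's two hinge pins while it stands well open, feeling for the pins gently and never forcing them, until both knuckles are fully home, and let go of it; then swing it shut against its rubber stops. Leave the two ink jars and the squeegee where they are.

Things in the scene. Friction and masses are not known exactly. Their poses are not given: they have to be found in the camera images.
- cabinet: Small red steel ink cabinet, fixed, 180 (x) x 140 (y) x 200 mm (z); origin centre of its underside on the bench. Its open front looks along its own +y (front plane y 70 mm). Beyond its +x wall a red flange carries a steel strip with the two hinge pins. The shut door lies parallel to the front, 2 mm before it, and opens through the +y side. The door held above its seats must not press on it above 30 N.
- seat_low (a point): Nominal root of the lower hinge pin (centre of its shoulder): cabinet x 122, y 78, z 40 mm; axes as the cabinet's. The pin strip has level slots and is clamped anywhere up to 12 mm either way along the cabinet's x: both pins are shifted alike, poses do not show it, and pushing does not move it. In y and z the pins are exact.
- seat_high (a point): Nominal root of the upper pin, straight above the lower: cabinet x 122, y 78, z 135 mm. Both pins: upright steel, diameter 8, 20 mm long, top 1.5 mm tapered, each on a round shoulder of radius 10 mm with a bracket 6 mm thick, so the door must come in from the side (+y), only a little above the pin tips, then go down.
- stop (a point): Upper of two small rubber stops near the front's -x edge, on which the shut door rests: cabinet x -83, y 72, z 170 mm.
- door: Red door, 0.36 to 0.59 kg, loose, upright in the rack at first: panel 210 (x) x 12 (y) x 170 mm (z), origin centre of the panel's underside; outer face (grey field) looks along its +y. Grasp the 12 mm top edge. Hung and shut, its axes are parallel to the cabinet's, underside 20 mm above the bench; square open it is turned -90 deg (clockwise from above), panel along the cabinet's +y.
- knuckle_low (a point): Centre of the lower knuckle's underside, door x 120, y 0, z 20 mm. Both knuckles: upright steel tubes off the door's +x edge, outer radius about 12, bore 10.2, length 25 mm, open at both ends. Fully home it rests on the lower pin's shoulder; the hinge turns freely, with only slight rubbing.
- knuckle_high (a point): Centre of the upper knuckle's underside, door x 120, y 0, z 115 mm; fully home it rests on the upper pin's shoulder.
- top_edge (a point): Middle of the door's top edge: door x 0, y 0, z 170 mm.
- free_edge (a point): Point on the door's free edge, away from the hinges: door x -105, y 0, z 120 mm.
- rack: Fixed wooden rack, base 170 (x) x 90 (y) x 12 mm, origin centre of its underside; two rails 150 mm long along its x, tops at 44 mm, leave a slot 18 mm wide in which the door stands on the base at 12 mm height, door x along rack x.
- jar_orange: Closed orange ink jar with white cap, 54 mm across, 70 mm tall, loose bystander; origin centre of its underside.
- jar_yellow: Closed yellow ink jar with white cap, 54 mm across, 70 mm tall, loose bystander; origin centre of its underside.
- squeegee: Wooden squeegee, blue blade upwards, 140 (x) x 22 x 67 mm tall, loose bystander; origin centre of its underside.

How it is judged:
By the outcome, as a careful person would: the job done as asked, in the order asked, and still so for the second after the job is handed in, with the robot touching nothing.
It also fails if it takes over 72 s, if anything falls off the work surface, if the arm or the gripper's body presses on something with over 40 N, if the wrist force passes 120 N, or if a joint passes its speed limit or range.

### The arm

A 7-joint arm with a two-finger parallel gripper is mounted at the origin on the work surface. World frame = base frame: x ahead of the robot, y to its left, z up, the work surface at z = 0. Lengths are in m, angles in degrees, forces in N, time in s.
With the tool pointing down it reaches from about 0.425 to 0.875 m from the base axis. Payload 4.7 kg.
Tool frame: the origin (TCP) lies between the finger pads; the fingertips stand env.finger_overhang ahead of it and the grasp point (between the pads) lies 5 mm behind it (env.finger_overhang is the distance from the TCP to the fingertips, in m); z points along the fingers, y is the line along which they close (so a half turn about z gives the same grasp; the last joint's range is limited). The gripper opens to 87 mm and grips with 3 to 60 N. Pads are 19 mm wide; open, the fingers measure 117 mm over their backs; the gripper's body (75 mm by 190 mm) begins 51 mm behind the grasp point.
Start: joints at [-70.353, 18.392, -4.016, 83.108, 1.295, 78.541, -3.26], TCP at [0.21, 0.615, 0.237] pointing down, gripper open.
Joint ranges: [-163.93, 163.93], [-17.29, 119.83], [-79.2, 71.16], [3.27, 140.29], [-89.18, 269.18], [5.43, 117.66], [-154.24, 154.24]. Speed limits (degrees/s): [147.25, 147.25, 180, 180, 180, 180, 180].

### API

Orientations are given as [roll, pitch, yaw] about the fixed x, y, z axes, in that order (R = Rz(yaw) Ry(pitch) Rx(roll)).
In Python, from cell import telemetry, eyes, env, models gives the robot as it stands. The module is installed in compiled form; this text tells all that it offers.
- The arm moves only by the tool drive_tool, never from a script. Its arguments are lists of equal length, an entry for each row: "angular": the turn, a rotation vector about the tool's x, y, z in rad, a list of three; "delta_pos": the shift along the tool's x, y, z in cm, a list of three; "gripper": the finger opening in cm, from 0 to 8.7. A call has 1 to 20 rows; each row shifts and turns the commanded pose from where the row before left it, along the tool's axes as they then stand; what a row does not reach is not made up. A row lasts 1/10 s, in which the tool goes at most 50 mm and 8.59 degrees, less where a joint would pass 70% of its speed; a pose out of reach is approached as far as the arm can. A call with a gripper value outside its range is refused whole. The fingers move at their own pace and stop on an object; "squeeze" is the grip in N (left out, the last holds). Time passes only in rows, so rows that do not move let the fingers close. It gives the time, the measured TCP pose, the force, the opening and the grip force at its end, in the units of the state.
- telemetry.get_obs(): the state, without advancing time (a new reading comes with each control period).
- eyes.read_camera(name): name is "side" or "top"; returns a dict with "pixels" (420x560x3 uint8, red, green, blue), "mtx" (3x3 intrinsics, pixels), "origin" and "orientation" of the camera in the world. Camera axes: x right, y down, z forward; pixel columns grow to the right and rows downward; lengths in m; the calibration is good to about 2 mm. A picture is of the moment at which its call begins. There is no depth.
- env.sign_off(): hands the job in; it is judged then, once.
Trained networks look in a picture, given as the dict that the camera call returned (one of the last four; its "shot" number tells which), for a name from the list of things; names that differ only in an ending like _2 or _b are one class to them, and where a whole thing is asked for, a point or a joint stands for the part that bears it (a point fixed in the world has none). Each returns a list of dicts, best first, with "p" (0 to 1); they miss things now and then, are a little off and sometimes report something else, mostly with a low value. They report only what shows in the picture. A call takes as long as a camera call.
- models.search_frame(picture, target): "centre" ([column, row] in pixels, amid what is visible of it).
- models.cut_out(picture, target): "pixels" (420x560 bool, what is visible of it) and "centre" ([column, row] in pixels, amid what is visible of it).
The state is a dict: "time_s": time; "qpos": joint angles; "joint_velocities": joint speeds; "effort": joint torques, N m; "tool_pos": TCP position; "tool_rot": TCP orientation; "force": force on the tool from outside, world axes, zero at the start; "wrist_torque": the same for the moment, N m; "grip_width": finger opening in m; "grasp_force": force on a finger pad.
Only numpy, scipy, OpenCV 4.12 (cv2) and the standard library are available. Lean on these libraries where they do the work, as an engineer would, in place of code of your own. Each camera call takes 0.05 s, during which the arm holds its last target. There are 200 camera calls.

## Working session

There is one attempt and no reset: what is moved stays moved. The work goes in short steps, Python scripts to look and compute and a tool call to move; the robot and the scene stay as the last step left them, time stands still between calls to the robot, and variables do not carry over. Pictures are saved under pics/ and viewed, at most 10 in all, crops included, and the job is handed in when it is done.

Besides the shell and the picture viewer there is one more tool, called after "Emit:" as a command line: name --argument value ..., lists and objects as JSON in quotes. drive_tool: Moves the arm, as the interface text tells. Its arguments: {"type":"object","properties":{"angular":{"type":"array","items":{"type":"array","items":{"type":"number"}}},"delta_pos":{"type":"array","items":{"type":"array","items":{"type":"number"}}},"gripper":{"type":"array","items":{"type":"number"}},"squeeze":{"type":"number"}},"required":["angular","delta_pos","gripper"]}

```bash
mkdir -p pics; python3 - <<'E'
from cell import telemetry, eyes, env, models
import cv2
o=telemetry.get_obs()
print({k:o[k] for k in('time_s','tool_pos','tool_rot','force','grip_width')},env.finger_overhang)
for n in('side','top'):
    p=eyes.read_camera(n)
    print(n,p['mtx'],p['origin'],p['orientation'])
    cv2.imwrite(f'pics/{n}0.png',p['pixels'][:,:,::-1])
    for t in('cabinet','door','rack','jar_orange','jar_yellow','squeegee','seat_low','seat_high','knuckle_low','knuckle_high','top_edge','stop','free_edge'):
        r=models.search_frame(p,t); print(t,[(x['centre'],round(x['p'],2)) for x in r[:2]])
E
```

```text
{'time_s': 0.0, 'tool_pos': array([0.20977302, 0.61465977, 0.23542692]), 'tool_rot': array([-1.79888162e+02,  7.25488131e-03,  1.61163236e+02]), 'force': array([-0.00496682,  0.24034618,  1.04868193]), 'grip_width': 0.08707693348925051} 0.014
side [[455.12315784   0.         283.66228926]
 [  0.         455.12315784 210.36907017]
 [  0.           0.           1.        ]] [ 0.030913   -0.47282022  1.03027994] [-139.0362622     1.00138415  -45.23579835]
cabinet [([372.6, 304.6], 0.91)]
door [([210.6, 181.0], 0.73)]
rack [([205.3, 207.3], 0.61)]
jar_orange [([386.6, 231.3], 0.82)]
jar_yellow [([261.3, 182.6], 0.84), ([385.8, 231.0], 0.65)]
squeegee [([221.3, 258.1], 0.55)]
seat_low [([372.0, 302.1], 0.96)]
seat_high [([371.3, 304.5], 0.82), ([209.8, 180.6], 0.33)]
knuckle_low [([212.2, 182.0], 0.87), ([264.2, 181.5], 0.3)]
knuckle_high [([209.4, 179.5], 0.73)]
top_edge [([209.9, 182.4], 0.85)]
stop [([372.5, 301.6], 0.91)]
free_edge [([208.4, 184.1], 0.85)]
top [[383.13253963   0.         278.56961268]
 [  0.         383.13253963 209.21561303]
 [  0.           0.           1.        ]] [0.47085816 0.09630479 1.09701734] [-173.77867431    1.08235756  -90.35317843]
cabinet [([419.9, 225.1], 0.92)]
door [([192.9, 234.2], 0.81)]
rack [([197.5, 240.5], 0.72)]
jar_orange [([363.5, 148.1], 0.78)]
jar_yellow [([220.5, 178.8], 0.59)]
squeegee [([266.8, 273.9], 0.62), ([419.1, 223.8], 0.3)]
seat_low [([418.0, 224.1], 0.66)]
seat_high [([414.7, 224.3], 0.74), ([362.4, 149.9], 0.26)]
knuckle_low [([190.6, 234.3], 0.94)]
knuckle_high [([195.2, 234.8], 0.97)]
top_edge [([192.2, 233.8], 0.63)]
stop [([417.8, 225.0], 0.73)]
free_edge [([194.5, 234.4], 0.57)]
```

View pics/side0.png

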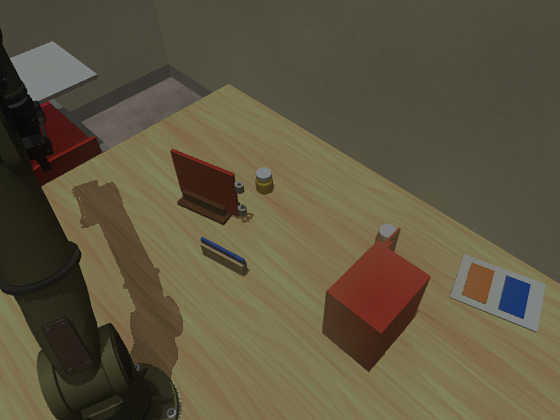

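View pics/top0.png

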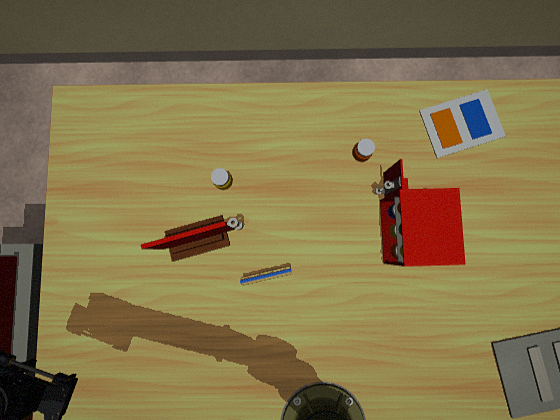

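The side view shows the door in the rack at (208,183), its knuckles near (240,195), with the cabinet at (372,305). In the top view the door's line runs from (142,246) to (237,222), and the hinge strip is near (385,186). I'll zoom in for sub-pixel corners.

```bash
python3 - <<'E'
import cv2,numpy as np
s=cv2.imread('pics/side0.png');t=cv2.imread('pics/top0.png')
def c(im,x,y,w=125,h=92): 
    a=cv2.resize(im[y:y+h,x:x+w],(400,300),interpolation=cv2.INTER_CUBIC); return np.clip(a*1.5,0,255).astype(np.uint8)
a=np.vstack([np.hstack([c(s,315,225,130,150)if 0 else c(s,315,222,), c(t,350,150)]),np.hstack([c(s,160,140),c(t,135,190)])])
cv2.imwrite('pics/z.png',a)
E
```

```text
(no output)
```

View pics/z.png

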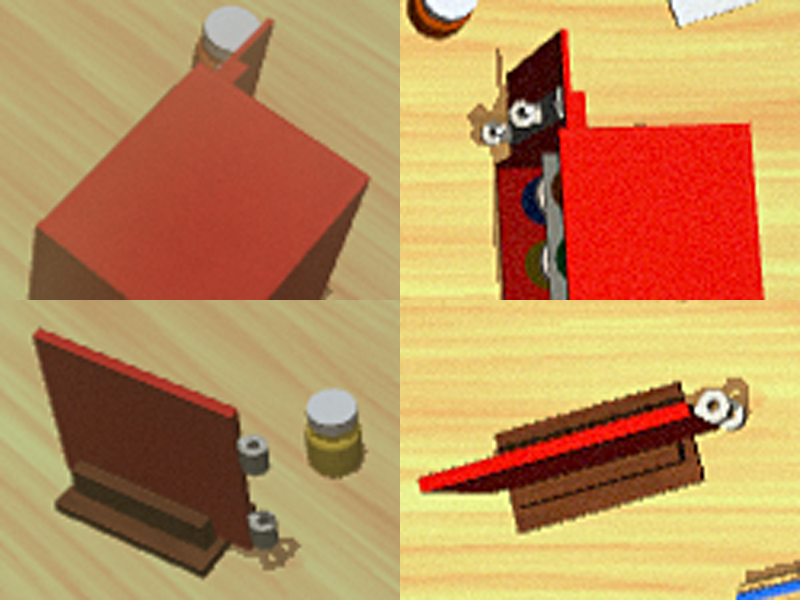

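```bash
cat > h.py <<'E'
import cv2,numpy as np
from scipy.optimize import minimize,least_squares
from scipy.spatial.transform import Rotation as R
def proj(p,P):
    c=(np.atleast_2d(P)-p['origin'])@R.from_euler('xyz',p['orientation'],degrees=True).as_matrix()
    u=c@np.asarray(p['mtx']).T; return u[:,:2]/u[:,2:]
def place(pose,L):
    x,y,yaw=pose; c,s=np.cos(yaw),np.sin(yaw); L=np.atleast_2d(L)
    return np.c_[x+c*L[:,0]-s*L[:,1],y+s*L[:,0]+c*L[:,1],L[:,2]]
def ray_at_z(p,uv,z):
    d=np.linalg.solve(np.asarray(p['mtx']),[uv[0],uv[1],1]); d=R.from_euler('xyz',p['orientation'],degrees=True).apply(d)
    o=np.asarray(p['origin']); return o+d*(z-o[2])/d[2]
def rectfit(p,mask,pose0,rect,z,S=8):
    """fit x,y,yaw of a horizontal rectangle (x0,x1,y0,y1) at height z to a bool mask"""
    x0,x1,y0,y1=rect; L=[[x0,y0,z],[x1,y0,z],[x1,y1,z],[x0,y1,z]]
    h,w=mask.shape
    def cost(q):
        u=proj(p,place(q,L)); im=np.zeros((h*4,w*4),np.uint8)
        cv2.fillConvexPoly(im,np.round((u*4+1.5)*16).astype(np.int32),255,shift=4)
        a=cv2.resize(im,(w,h),interpolation=cv2.INTER_AREA)/255.
        return np.abs(a-mask).sum()
    best=None
    pose=np.array(pose0)
    for d in(.01,.003,.001):
        r=minimize(cost,pose,method='Nelder-Mead',options=dict(initial_simplex=[pose]+[pose+np.eye(3)[i]*[d,d,d*8] for i in range(3)],xatol=1e-4,fatol=.05)); pose=r.x
    return pose,r.fun,mask.sum()
E
python3 - <<'E'
from cell import eyes,models
from h import *
for n in('top','side'):
    p=eyes.read_camera(n); im=p['pixels'].astype(int); r,g,b=im[...,0],im[...,1],im[...,2]
    print(n)
    for nm,roi in (('cab',(340,150,480,280) if n=='top' else(310,220,440,380)),('door',(130,205,240,255) if n=='top' else (165,140,245,190))):
        x0,y0,x1,y1=roi; box=np.zeros(r.shape,bool); box[y0:y1,x0:x1]=1
        red=(r>1.9*g)&(r>1.9*b)&box
        v=r[red]; th,_=cv2.threshold(v.astype(np.uint8),0,255,cv2.THRESH_OTSU)
        print(nm,'otsu',th,np.percentile(v,[5,25,50,75,95]))
        m=red&(r>th)
        k,l,st,c=cv2.connectedComponentsWithStats(m.astype(np.uint8),connectivity=4); i=1+st[1:,4].argmax(); m=l==i
        print(st[i],c[i])
        z,rect=(.2,(-.09,.09,-.07,.07)) if nm=='cab' else (.182,(-.105,.105,-.006,.006))
        w=ray_at_z(p,c[i],z)
        print(rectfit(p,m,[w[0],w[1],0 if nm=='cab' else -1.3],rect,z))
    for t,z in(('jar_orange',.07),('jar_yellow',.07)):
        q=models.search_frame(p,t); print(t,ray_at_z(p,q[0]['centre'],z-.03))
E
```

```text
top
cab otsu 114.0 [ 38. 155. 159. 161. 164.]
[ 400  159   66  107 4774] [431.18454127 225.61290323]
(array([ 0.52640348, -0.24355777,  0.01684715]), np.float64(182.0235294117647), np.int64(4774))
door otsu 109.0 [ 33.  49.  76. 142. 168.]
[141 222  84  27 388] [182.08247423 234.99742268]
(array([ 0.51065522,  0.34365054, -1.30575022]), np.float64(72.28235294117647), np.int64(388))
jar_orange [ 0.75283729 -0.12681743  0.04      ]
jar_yellow [0.68200859 0.27511182 0.04      ]
side
cab otsu 98.0 [114. 116. 117. 118. 120.]
[ 327  238  103   95 4869] [378.6025878  285.43828301]
(array([ 0.52716918, -0.2431059 ,  0.01915584]), np.float64(144.18039215686275), np.int64(4869))
door otsu 80.0 [ 53.  54.  56.  58. 116.]
[171 149  63  27 213] [202.37558685 162.17840376]
(array([ 0.51191042,  0.34412145, -1.30362538]), np.float64(39.86274509803921), np.int64(213))
jar_orange [ 0.77458383 -0.10563307  0.04      ]
jar_yellow [0.6716661  0.26859082 0.04      ]
```

```bash
python3 - <<'E'
from cell import eyes
from h import *
p=eyes.read_camera('top'); cab=(.5268,-.2433,.018)
for s in(-.012,0,.012):
    print(s,proj(p,place(cab,[[.122+s,.078,z] for z in(.135,.155,.04,.06)])).round(1).tolist())
im=cv2.cvtColor(p['pixels'],cv2.COLOR_RGB2HSV); gray=(im[...,1]<70)&(im[...,2]>90)
k,l,st,c=cv2.connectedComponentsWithStats(gray[175:200,370:405].astype(np.uint8))
print([(s,(cc+[370,175]).round(1)) for s,cc in zip(st[1:],c[1:])])
print(p['pixels'][178:196,374:398].mean(2).astype(int))
E
```

```text
-0.012 [[388.0, 184.9], [390.1, 183.6], [378.9, 190.8], [380.7, 189.7]]
0 [[387.7, 180.3], [389.8, 178.8], [378.7, 186.5], [380.4, 185.3]]
0.012 [[387.4, 175.6], [389.6, 174.0], [378.4, 182.3], [380.2, 181.0]]
[(array([29,  2,  2,  9,  9], dtype=int32), array([399.2, 181. ])), (array([14,  6, 10,  8, 52], dtype=int32), array([388.8, 184.7])), (array([ 6, 12,  5,  8, 19], dtype=int32), array([377.5, 191. ])), (array([10, 13,  4,  3,  8], dtype=int32), array([381.2, 189. ])), (array([13, 16,  1,  2,  2], dtype=int32), array([383. , 191.5])), (array([25, 23,  2,  2,  3], dtype=int32), array([395.3, 198.3])), (array([28, 23,  1,  2,  2], dtype=int32), array([398. , 198.5]))]
[[129 128 126 126 132 133 140  78  84  58  13  11  24   8  24  13  12  18
   14  15  14  15  24  23]
 [131 130 127 127 131 132 122  85  87  74  14   8  10  16   8  12  22  12
   13  20  10  10  32  18]
 [137 132 133 131 131 140  79  82  87  53  10   8  37  43  65  30   9  11
   18  19  20  34  27  26]
 [121 124 132 132 132 123  78  83  86  47   8  34 109 101 136  67  42  35
   40  49  29  31  23  29]
 [ 72  70 117 12
[... 698 characters left out ...]
51 155 147  65  64 141 142 134  90  56  22  16   9  15  13  19  23
   34  26  40  12  12  13]
 [ 84  62 153 127  25  24 161 161  65  83  65  27  25  20  31  27  25  23
   25  14  16  12  11  16]
 [ 75  67 147 153  69  52  87  50  79  87  72  24  23  32  32  33  33  20
   21  15  10  21  11  22]
 [ 74  48 132 148 127 120 169  88  78  87  76  29  28  25  25  22  17  12
   20  21  13  11  10  20]
 [ 77  62  66 125 131 144 143  73  72  80  56  19  19  24  21  12  12  18
   14  14  15  11  14  11]
 [ 99  94  88  85  81  80 106  86  86  92  37  22  23  16  11  19  19  15
   12  12  17  13  22  16]
 [130 137 139 144  91  80  92  89  89  99  47  10  13  12  13  13  11  13
   15  20  11  10  12  13]]
```

Emit:
drive_tool --angular '[[0, 0, 0.1394], [0, 0, 0.1394], [0, 0, 0.1394], [0, 0, 0.1394], [0, 0, 0.1394], [0, 0, 0.1394], [0, 0, 0.1394], [0, 0, 0], [0, 0, 0], [0, 0, 0], [0, 0, 0], [0, 0, 0], [0, 0, 0], [0, 0, 0], [0, 0, 0], [0, 0, 0], [0, 0, 0], [0, 0, 0], [0, 0, 0], [0, 0, 0]]' --delta_pos '[[0, 0, 0], [0, 0, 0], [0, 0, 0], [0, 0, 0], [0, 0, 0], [0, 0, 0], [0, 0, 0], [-2.774, 1.69, 0], [-2.774, 1.69, 0], [-2.774, 1.69, 0], [-2.774, 1.69, 0], [-2.774, 1.69, 0], [-2.774, 1.69, 0], [-2.774, 1.69, 0], [-2.774, 1.69, 0], [-2.774, 1.69, 0], [-2.774, 1.69, 0], [-2.774, 1.69, 0], [-2.774, 1.69, 0], [-2.774, 1.69, 0]]' --gripper '[6, 6, 6, 6, 6, 6, 6, 6, 6, 6, 6, 6, 6, 6, 6, 6, 6, 6, 6, 6]' --squeeze 60

```text
time_s: 3.75
tool_pos: [0.5176, 0.3241, 0.2368]
tool_rot: [180.0, -0.0, 105.3]
force: [-0.7, -0.7, 0.3]
grip_width: 0.0602
grasp_force: 0.0
```

Emit:
drive_tool --angular '[[0, 0, 0], [0, 0, 0], [0, 0, 0], [0, 0, 0], [0, 0, 0], [0, 0, 0], [0, 0, 0], [0, 0, 0], [0, 0, 0], [0, 0, 0], [0, 0, 0], [0, 0, 0]]' --delta_pos '[[0, 0, 2], [0, 0, 2], [0, 0, 2], [0, 0, 1.2], [0, 0, 0], [0, 0, 0], [0, 0, 0], [0, 0, 0], [0, 0, 0], [0, 0, 0], [0, 0, 0], [0, 0, 0]]' --gripper '[3, 3, 3, 3, 3, 0.5, 0.5, 0.5, 0.5, 0.5, 0.5, 0.5]' --squeeze 60

```text
time_s: 4.95
tool_pos: [0.5171, 0.3254, 0.1657]
tool_rot: [179.9, -0.0, 105.3]
force: [-1.6, 0.4, 5.7]
grip_width: 0.0119
grasp_force: 60.0
```

Emit:
drive_tool --angular '[[0, 0, 0], [0, 0, 0], [0, 0, 0], [0, 0, 0], [0, 0, 0], [0, 0, 0], [0, 0, 0], [0, 0, 0]]' --delta_pos '[[0, 0, -0.5], [0, 0, -1], [0, 0, -1.5], [0, 0, -2], [0, 0, -2], [0, 0, -2], [0, 0, -1], [0, 0, 0]]' --gripper '[0.5, 0.5, 0.5, 0.5, 0.5, 0.5, 0.5, 0.5]'

```text
time_s: 5.75
tool_pos: [0.5177, 0.3255, 0.2668]
tool_rot: [179.8, -0.1, 105.2]
force: [1.2, 0.2, -4.1]
grip_width: 0.0116
grasp_force: 60.0
```

```bash
python3 - <<'E'
from cell import telemetry
o=telemetry.get_obs(); print(o['tool_pos'],o['tool_rot'],o['force'],o['wrist_torque'],o['qpos'])
E
```

```text
[0.5176513  0.32550942 0.26680186] [ 1.79795637e+02 -8.08383960e-02  1.05245395e+02] [ 1.17636231  0.19959583 -4.06196148] [-9.93599101e-02  9.00454637e-05  9.94970836e-04] [-49.31513242  12.86305623  17.48695462  87.24528026  -3.9095436
  80.27034666 -16.34895549]
```

Emit:
drive_tool --angular '[[0, 0, 0.0622], [0, 0, 0.0622], [0, 0, 0.0622], [0, 0, 0.0622], [0, 0, 0], [0, 0, 0], [0, 0, 0], [0, 0, 0], [0, 0, 0], [0, 0, 0], [0, 0, 0], [0, 0, 0], [0, 0, 0], [0, 0, 0], [0, 0, 0], [0, 0, 0], [0, 0, 0], [0, 0, 0], [0, 0, 0], [0, 0, 0]]' --delta_pos '[[0, 0, 0], [0, 0, 0], [0, 0, 0], [0, 0, 0], [-1.272, 0.426, 0], [-2.544, 0.853, 0], [-2.544, 0.853, 0], [-2.544, 0.853, 0], [-2.544, 0.853, 0], [-2.544, 0.853, 0], [-2.544, 0.853, 0], [-2.544, 0.853, 0], [-2.544, 0.853, 0], [-2.544, 0.853, 0], [-2.544, 0.853, 0], [-2.544, 0.853, 0], [-2.544, 0.853, 0], [-1.272, 0.426, 0], [0, 0, 0], [0, 0, 0]]' --gripper '[0.5, 0.5, 0.5, 0.5, 0.5, 0.5, 0.5, 0.5, 0.5, 0.5, 0.5, 0.5, 0.5, 0.5, 0.5, 0.5, 0.5, 0.5, 0.5, 0.5]'

```text
time_s: 7.75
tool_pos: [0.633, -0.0026, 0.2641]
tool_rot: [-179.9, -0.1, 91.0]
force: [0.0, 0.7, -3.9]
grip_width: 0.0119
grasp_force: 60.0
```

Emit:
drive_tool --angular '[[0, 0, 0], [0, 0, 0], [0, 0, 0], [0, 0, 0], [0, 0, 0], [0, 0, 0], [0, 0, 0]]' --delta_pos '[[0, 0, 0.8], [0, 0, 1.5], [0, 0, 1.5], [0, 0, 1.5], [0, 0, 0.9], [0, 0, 0], [0, 0, 0]]' --gripper '[0.5, 0.5, 0.5, 0.5, 0.5, 0.5, 0.5]'

```text
time_s: 8.45
tool_pos: [0.6335, -0.0037, 0.2025]
tool_rot: [180.0, 0.0, 91.0]
force: [0.4, -0.3, -4.1]
grip_width: 0.0115
grasp_force: 60.0
```

```bash
python3 - <<'E'
from cell import eyes,telemetry
from h import *
o=telemetry.get_obs(); print(o['tool_pos'],o['tool_rot'],o['force'],o['wrist_torque'])
c=[]
for n,(x,y,w,h) in (('top',(340,150,80,60)),('side',(290,180,120,90))):
    p=eyes.read_camera(n); cv2.imwrite(f'pics/{n}1.png',p['pixels'][:,:,::-1])
    c.append(np.clip(cv2.resize(p['pixels'][y:y+h,x:x+w,::-1],(400,300),interpolation=cv2.INTER_CUBIC)*1.5,0,255).astype(np.uint8))
cv2.imwrite('pics/z1.png',np.hstack(c))
E
```

```text
[ 0.63346953 -0.00374284  0.20252291] [1.79997494e+02 6.99354661e-03 9.09925461e+01] [ 0.39704205 -0.25047275 -4.09116841] [-0.06366837  0.05458259 -0.00597485]
```

View pics/z1.png

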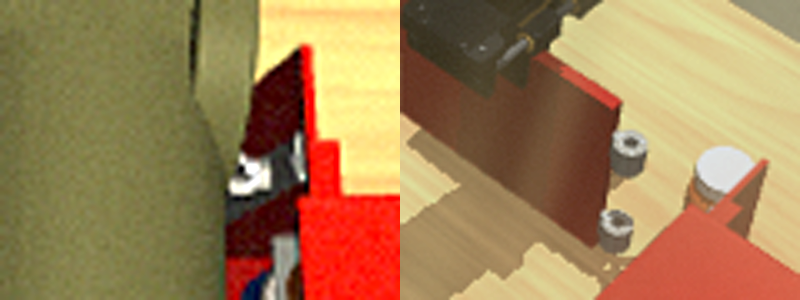

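```bash
python3 - <<'E'
from cell import eyes
from h import *
p=eyes.read_camera('side')
print(proj(p,[[.6352,-.1043,.1888],[.6362,-.1043,.1888],[.6352,-.1033,.1888],[.6352,-.1043,.0938]]).round(2))
g=p['pixels'].mean(2).astype(int)
print(g[216:236,350:368]);print(g[240:258,346:364])
x=p['pixels'].astype(int); 
E
```

```text
[[358.59 222.85]
 [358.86 222.62]
 [358.26 222.63]
 [354.6  246.59]]
[[ 43  40  40  39  36  50 128 132 133 131 129 127 127 127 128 126 124 124]
 [ 42  40  41  37  36  59 129 131 130 130 133 130 127 127 128 128 126 124]
 [ 42  42  41  37  38 104 131 132 131 131 130 131 130 129 127 126 127 126]
 [ 39  40  39  37  79 116 127 123 122 131 124 129 128 132 130 127 127 128]
 [ 41  38  40  38 112 141 136 124 121 143 128 138 125 127 131 130 127 127]
 [ 43  41  41  48 103 145 142 109  73  63  99 117 124 126 128 130 130 129]
 [ 41  40  37  47 100 122 133  82  55  53  46  83 128 131 126 128 128 131]
 [ 40  42  38  54  99 123 133 102  68  61  60 109 130 125 127 128 129 130]
 [ 40  40  40  53  66 118 125 134 118  99 102 122 130 129 126 127 127 128]
 [ 43  40  39  57  51  78 118 123 131 135 134 124 123  87 110 126 127 126]
 [ 41  41  45  50  55  50  46  67 100 121 108  91  85  55 124 129 128 126]
 [ 40  44  39  48  55  57  54  58  52  54  54  57  53  66 123 128 128 126]
 [ 40  41  39  51  54  57  60  59  56  60  59  57  53  72 121 126 127 126]
 [ 40  38  38  50  54  57  61  61  59  59  62  59  52 10
[... 1120 characters left out ...]
125 106 122 123 123 124]
 [ 45  47  46  56  60  56 100 120 129 130 123 122 106  77 120 124 123 121]
 [ 46  49  47  47  58  58  56  72  72  87  90  72  57  87 122 125 124 122]
 [ 47  47  45  50  58  61  63  63  61  61  63  60  57 105 124 124 123 123]
 [ 48  48  48  53  59  62  64  66  65  65  64  62  57 108 125 125 123 125]
 [ 59  50  55  73  61  61  65  66  63  65  66  62  61 123 127 126 125 125]
 [ 83  67  82  83  75  66  64  64  63  64  62  64  94 125 126 127 125  96]
 [ 86  84  81  82  83  79  73  67  66  72  76  95 126 127 130 126  94  79]
 [ 84  84  83  82  80  82  86  80  81 109 128 128 125 124 126  96  80  79]
 [ 85  85  86  84  83  80  82  84  85  86  87  89  87  86  75  78  78  80]]
```

Emit:
drive_tool --angular '[[0, 0, 0], [0, 0, 0], [0, 0, 0], [0, 0, 0], [0, 0, 0], [0, 0, 0], [0, 0, 0], [0, 0, 0], [0, 0, 0], [0, 0, 0]]' --delta_pos '[[0, 0, 0.4], [-0.5, 0, 0], [-1, 0, 0], [-1, 0, 0], [-1, 0, 0], [-1, 0, 0], [-1, 0, 0], [-0.4, 0, 0], [0, 0, 0], [0, 0, 0]]' --gripper '[0.5, 0.5, 0.5, 0.5, 0.5, 0.5, 0.5, 0.5, 0.5, 0.5]'

```text
time_s: 9.6
tool_pos: [0.6344, -0.0622, 0.1985]
tool_rot: [-180.0, -0.0, 91.0]
force: [0.0, -0.5, -3.6]
grip_width: 0.0118
grasp_force: 60.0
```

```bash
cat > st.py <<'E'
from cell import telemetry
o=telemetry.get_obs(); print(o['time_s'],o['tool_pos'].round(5),o['tool_rot'].round(2),o['force'].round(2),o['wrist_torque'].round(3))
E
python3 st.py; python3 - <<'E'
from cell import eyes
from h import *
c=[]
for n,(x,y,w,h) in (('top',(340,150,80,60)),('side',(320,200,120,90))):
    p=eyes.read_camera(n)
    c.append(np.clip(cv2.resize(p['pixels'][y:y+h,x:x+w,::-1],(400,300),interpolation=cv2.INTER_CUBIC)*1.5,0,255).astype(np.uint8))
cv2.imwrite('pics/z2.png',np.hstack(c))
E
```

```text
9.6 [ 0.63445 -0.06219  0.19848] [-1.800e+02 -3.000e-02  9.102e+01] [ 0.04 -0.49 -3.58] [-0.135  0.012 -0.022]
```

View pics/z2.png

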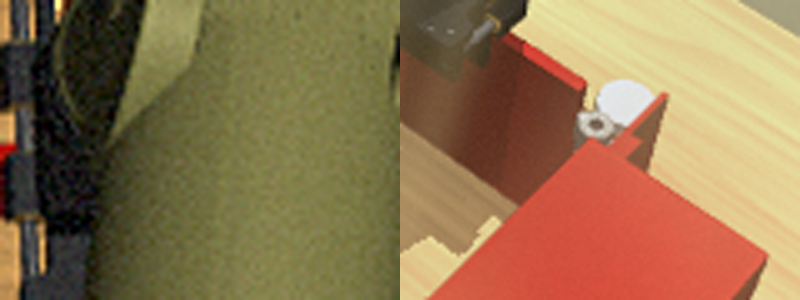

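The knuckle sits over the hinge. The side view shows its bore at about tile (598,125). The arm hides the pins in both cameras, so I'll feel for them by descending gently.

Emit:
drive_tool --angular '[[0, 0, 0], [0, 0, 0], [0, 0, 0], [0, 0, 0], [0, 0, 0]]' --delta_pos '[[0, 0, 0.2], [0, 0, 0.2], [0, 0, 0.1], [0, 0, 0.1], [0, 0, 0]]' --gripper '[0.5, 0.5, 0.5, 0.5, 0.5]'

```text
time_s: 10.2
tool_pos: [0.6344, -0.0626, 0.1924]
tool_rot: [-180.0, -0.0, 91.0]
force: [-0.3, -0.3, -4.8]
grip_width: 0.0115
grasp_force: 60.0
```

```bash
python3 st.py
```

```text
10.2 [ 0.63438 -0.06258  0.19238] [-180.   -0.   91.] [-0.31 -0.34 -4.79] [-0.129  0.022 -0.   ]
```

Emit:
drive_tool --angular '[[0, 0, 0], [0, 0, 0], [0, 0, 0]]' --delta_pos '[[0, 0, 0.1], [0, 0, 0.1], [0, 0, 0]]' --gripper '[0.5, 0.5, 0.5]'

```text
time_s: 10.5
tool_pos: [0.6344, -0.0627, 0.1904]
tool_rot: [180.0, -0.0, 91.0]
force: [0.9, -0.5, -3.5]
grip_width: 0.0115
grasp_force: 60.0
```

```bash
python3 st.py
```

```text
10.5 [ 0.63441 -0.06266  0.19045] [180.  -0.  91.] [ 0.9  -0.47 -3.48] [-0.109 -0.031  0.052]
```

Emit:
drive_tool --angular '[[0, 0, 0], [0, 0, 0], [0, 0, 0]]' --delta_pos '[[0, 0, 0.1], [0, 0, 0.1], [0, 0, 0]]' --gripper '[0.5, 0.5, 0.5]'

```text
time_s: 10.8
tool_pos: [0.6344, -0.0626, 0.1884]
tool_rot: [-180.0, -0.0, 91.0]
force: [0.6, 0.3, -3.8]
grip_width: 0.0113
grasp_force: 60.0
```

```bash
python3 st.py
```

```text
10.8 [ 0.63438 -0.06263  0.18839] [-180.   -0.   91.] [ 0.56  0.32 -3.77] [-0.129 -0.036  0.081]
```

Emit:
drive_tool --angular '[[0, 0, 0], [0, 0, 0], [0, 0, 0], [0, 0, 0], [0, 0, 0], [0, 0, 0]]' --delta_pos '[[0, 0, 0.2], [0, 0, 0.2], [0, 0, 0.2], [0, 0, 0.2], [0, 0, 0.2], [0, 0, 0]]' --gripper '[0.5, 0.5, 0.5, 0.5, 0.5, 0.5]'

```text
time_s: 11.4
tool_pos: [0.6343, -0.0626, 0.1782]
tool_rot: [-180.0, -0.0, 91.0]
force: [0.3, 0.8, -4.0]
grip_width: 0.0116
grasp_force: 60.0
```

```bash
python3 st.py
```

```text
11.4 [ 0.6343  -0.06263  0.17816] [-179.98   -0.     91.  ] [ 0.29  0.83 -3.96] [-0.059 -0.086  0.061]
```

Emit:
drive_tool --angular '[[0, 0, 0], [0, 0, 0], [0, 0, 0], [0, 0, 0], [0, 0, 0]]' --delta_pos '[[0, 0, 0.1], [0, 0, 0.1], [0, 0, 0.1], [0, 0, 0.05], [0, 0, 0]]' --gripper '[0.5, 0.5, 0.5, 0.5, 0.5]'

```text
time_s: 11.9
tool_pos: [0.6344, -0.0627, 0.175]
tool_rot: [-180.0, -0.0, 91.0]
force: [-0.3, 0.5, -2.3]
grip_width: 0.0114
grasp_force: 60.0
```

```bash
python3 st.py
```

```text
11.9 [ 0.63438 -0.06266  0.17499] [-180.   -0.   91.] [-0.28  0.49 -2.33] [-0.145 -0.058 -0.014]
```

Emit:
drive_tool --angular '[[0, 0, 0], [0, 0, 0], [0, 0, 0]]' --delta_pos '[[0, 0, 0.05], [0, 0, 0.05], [0, 0, 0]]' --gripper '[0.5, 0.5, 0.5]'

```text
time_s: 12.2
tool_pos: [0.6344, -0.0627, 0.174]
tool_rot: [-180.0, -0.0, 91.0]
force: [0.5, 0.4, -4.5]
grip_width: 0.0116
grasp_force: 60.0
```

```bash
python3 st.py
```

```text
12.2 [ 0.63437 -0.06267  0.17399] [-180.   -0.   91.] [ 0.5   0.38 -4.51] [-0.118 -0.044  0.07 ]
```

Force noise is about 1 N and there's no contact yet.

Emit:
drive_tool --angular '[[0, 0, 0], [0, 0, 0], [0, 0, 0]]' --delta_pos '[[0, 0, 0.05], [0, 0, 0.05], [0, 0, 0]]' --gripper '[0.5, 0.5, 0.5]'

```text
time_s: 12.5
tool_pos: [0.6345, -0.0625, 0.1734]
tool_rot: [180.0, -0.0, 91.0]
force: [-0.2, 0.5, -2.3]
grip_width: 0.0113
grasp_force: 60.0
```

```bash
python3 st.py
```

```text
12.5 [ 0.63454 -0.06248  0.17342] [ 1.7997e+02 -2.0000e-02  9.1010e+01] [-0.2   0.52 -2.27] [-0.148  0.108 -0.034]
```

Emit:
drive_tool --angular '[[0, 0, 0], [0, 0, 0], [0, 0, 0]]' --delta_pos '[[0, 0, 0.05], [0, 0, 0.05], [0, 0, 0]]' --gripper '[0.5, 0.5, 0.5]'

```text
time_s: 12.8
tool_pos: [0.6349, -0.0622, 0.1731]
tool_rot: [179.9, -0.0, 91.0]
force: [-1.6, 2.2, 4.8]
grip_width: 0.0116
grasp_force: 60.0
```

```bash
python3 st.py
```

```text
12.8 [ 0.63486 -0.06221  0.17306] [ 1.7992e+02 -4.0000e-02  9.1020e+01] [-1.64  2.24  4.8 ] [ 0.039  0.398 -0.104]
```

Firm contact at the expected seat height, so both knuckles are home. Releasing and rising.

Emit:
drive_tool --angular '[[0, 0, 0], [0, 0, 0], [0, 0, 0], [0, 0, 0], [0, 0, 0], [0, 0, 0], [0, 0, 0], [0, 0, 0], [0, 0, 0], [0, 0, 0], [0, 0, 0]]' --delta_pos '[[0, 0, -0.05], [0, 0, 0], [0, 0, 0], [0, 0, 0], [0, 0, 0], [0, 0, 0], [0, 0, -1], [0, 0, -2], [0, 0, -2], [0, 0, -2], [0, 0, 0]]' --gripper '[1.3, 3, 4, 4, 4, 4, 4, 4, 4, 4, 4]' --squeeze 10

```text
time_s: 13.9
tool_pos: [0.6362, -0.0631, 0.2466]
tool_rot: [179.6, 0.0, 91.0]
force: [0.8, 0.4, -0.1]
grip_width: 0.0397
grasp_force: 0.0
```

```bash
python3 st.py; python3 - <<'E'
from cell import eyes
from h import *
c=[]
for n,(x,y,w,h) in (('top',(280,130,160,120)),('side',(290,180,120,90))):
    p=eyes.read_camera(n)
    c.append(np.clip(cv2.resize(p['pixels'][y:y+h,x:x+w,::-1],(400,300),interpolation=cv2.INTER_CUBIC)*1.5,0,255).astype(np.uint8))
# seated hinge prediction: upper knuckle top, door top corners at yaw -89
print(proj(p,[[.6362,-.1633,.16],[.6362,-.1633,.155]]).round(1))
cv2.imwrite('pics/z3.png',np.hstack(c))
E
```

```text
13.9 [ 0.63622 -0.06313  0.24664] [179.63   0.    90.99] [ 0.78  0.4  -0.13] [-0.136 -0.006 -0.001]
[[377.2 243.7]
 [376.9 244.9]]
```

View pics/z3.png

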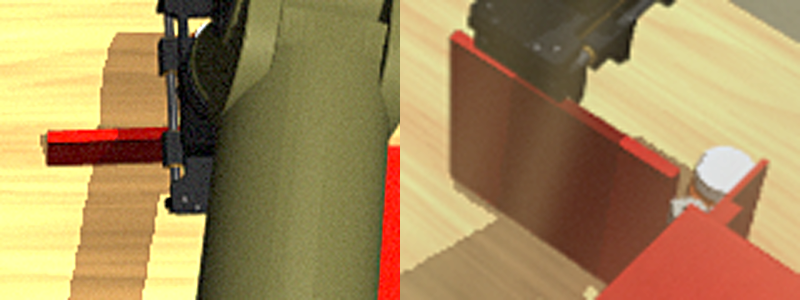

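Emit:
drive_tool --angular '[[0, 0, 0], [0, 0, 0], [0, 0, 0], [0, 0, 0], [0, 0, 0], [0, 0, 0], [0, 0, 0], [0, 0, 0], [0, 0, 0], [0, 0, 0]]' --delta_pos '[[0, 0, 0], [2.3, 1.84, 0], [2.3, 1.84, 0], [2.3, 1.84, 0], [0, 0, 0], [0, 0, 1.9], [0, 0, 1.9], [0, 0, 1.9], [0, 0, 1.9], [0, 0, 0]]' --gripper '[0, 0, 0, 0, 0, 0, 0, 0, 0, 0]'

```text
time_s: 15.0
tool_pos: [0.6856, 0.0068, 0.1624]
tool_rot: [-179.6, 0.0, 91.0]
force: [-0.2, -0.9, -0.8]
grip_width: 0.0006
grasp_force: 0.0
```

```bash
python3 st.py; python3 - <<'E'
from cell import telemetry
from h import *
o=telemetry.get_obs(); P=o['tool_pos'][:2]; yaw=np.radians(o['tool_rot'][2]); H=np.array([.6362,-.1633])
tx=np.array([np.cos(yaw),np.sin(yaw)]); ty=np.array([np.sin(yaw),-np.cos(yaw)])
for f in range(91,182,10):
    a=np.radians(f); u=np.array([np.cos(a),np.sin(a)]); n=np.array([u[1],-u[0]])
    d=.006+.015*abs(n[0])+.0095*abs(n[1]); Q=H+.17*u+n*d; e=Q-P; print(f,Q.round(4),(100*e@tx).round(2),(100*e@ty).round(2)); P=Q
E
```

```text
15.0 [0.68561 0.00681 0.16235] [-1.7957e+02  4.0000e-02  9.0960e+01] [-0.25 -0.86 -0.76] [-0.057  0.103 -0.034]
91 [0.6544 0.007 ] 0.08 -3.12
101 [0.6259 0.0079] 0.13 -2.85
111 [0.5971 0.0038] -0.36 -2.88
121 [ 0.569  -0.0053] -0.87 -2.83
131 [ 0.5424 -0.0195] -1.38 -2.68
141 [ 0.5184 -0.0386] -1.86 -2.43
151 [ 0.498 -0.062] -2.31 -2.09
161 [ 0.4819 -0.0892] -2.69 -1.65
171 [ 0.4711 -0.1192] -2.98 -1.14
181 [ 0.466  -0.1505] -3.12 -0.56
```

Emit:
drive_tool --angular '[[0, 0, 0], [0, 0, 0], [0, 0, 0], [0, 0, 0], [0, 0, 0], [0, 0, 0], [0, 0, 0], [0, 0, 0], [0, 0, 0], [0, 0, 0], [0, 0, 0], [0, 0, 0], [0, 0, 0], [0, 0, 0], [0, 0, 0], [0, 0, 0], [0, 0, 0], [0, 0, 0], [0, 0, 0]]' --delta_pos '[[0.04, -1, 0], [0.04, -1, 0], [0, -0.6, 0], [0, -0.5, 0], [0.03, -0.71, 0], [0.03, -0.71, 0], [0.03, -0.71, 0], [0.03, -0.71, 0], [-0.09, -0.72, 0], [-0.09, -0.72, 0], [-0.09, -0.72, 0], [-0.09, -0.72, 0], [-0.22, -0.71, 0], [-0.22, -0.71, 0], [-0.22, -0.71, 0], [-0.22, -0.71, 0], [-0.34, -0.67, 0], [-0.34, -0.67, 0], [-0.34, -0.67, 0]]' --gripper '[0, 0, 0, 0, 0, 0, 0, 0, 0, 0, 0, 0, 0, 0, 0, 0, 0, 0, 0]'

```text
time_s: 16.9
tool_pos: [0.5515, -0.0161, 0.1666]
tool_rot: [180.0, -0.0, 91.0]
force: [1.1, -0.5, 0.2]
grip_width: 0.0003
grasp_force: 0.1
```

Emit:
drive_tool --angular '[[0, 0, 0], [0, 0, 0], [0, 0, 0], [0, 0, 0], [0, 0, 0], [0, 0, 0], [0, 0, 0], [0, 0, 0], [0, 0, 0], [0, 0, 0], [0, 0, 0], [0, 0, 0], [0, 0, 0], [0, 0, 0], [0, 0, 0], [0, 0, 0], [0, 0, 0]]' --delta_pos '[[-0.34, -0.67, 0], [-0.46, -0.61, 0], [-0.46, -0.61, 0], [-0.46, -0.61, 0], [-0.46, -0.61, 0], [-0.58, -0.52, 0], [-0.58, -0.52, 0], [-0.58, -0.52, 0], [-0.58, -0.52, 0], [-0.67, -0.41, 0], [-0.67, -0.41, 0], [-0.67, -0.41, 0], [-0.67, -0.41, 0], [-0.6, -0.3, 0], [-0.6, -0.3, 0], [-0.6, -0.3, 0], [-0.5, -0.2, 0]]' --gripper '[0, 0, 0, 0, 0, 0, 0, 0, 0, 0, 0, 0, 0, 0, 0, 0, 0]'

```text
time_s: 18.6
tool_pos: [0.4742, -0.1124, 0.1666]
tool_rot: [180.0, -0.0, 91.0]
force: [-1.2, -0.2, -0.5]
grip_width: 0.0003
grasp_force: 0.1
```

```bash
python3 st.py; python3 - <<'E'
from cell import eyes
from h import *
c=[]
for n,(x,y,w,h) in (('top',(330,140,160,120)),('side',(290,200,160,120))):
    p=eyes.read_camera(n)
    c.append(np.clip(cv2.resize(p['pixels'][y:y+h,x:x+w,::-1],(400,300),interpolation=cv2.INTER_CUBIC)*1.5,0,255).astype(np.uint8))
cv2.imwrite('pics/z4.png',np.hstack(c))
E
```

```text
18.6 [ 0.47417 -0.11241  0.16655] [180.    -0.    90.99] [-1.25 -0.16 -0.51] [-0.051  0.015  0.022]
```

View pics/z4.png

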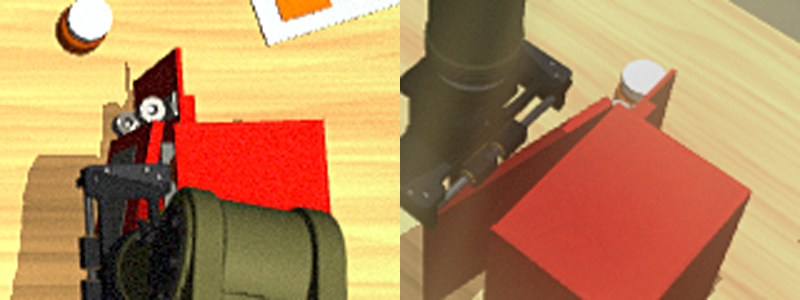

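The door is about 13° from shut. The top view shows the upper knuckle seated on its pin at tile (150,110).

Emit:
drive_tool --angular '[[0, 0, 0], [0, 0, 0], [0, 0, 0], [0, 0, 0], [0, 0, 0], [0, 0, 0], [0, 0, 0], [0, 0, 0], [0, 0, 0]]' --delta_pos '[[-0.5, -0.12, 0], [-0.5, -0.12, 0], [-0.5, -0.12, 0], [-0.5, -0.12, 0], [-0.5, -0.12, 0], [-0.4, -0.1, 0], [-0.4, 0, 0], [-0.3, 0, 0], [0, 0, 0]]' --gripper '[0, 0, 0, 0, 0, 0, 0, 0, 0]'

```text
time_s: 19.6
tool_pos: [0.468, -0.1485, 0.1666]
tool_rot: [180.0, 0.0, 91.0]
force: [1.2, 0.1, -0.3]
grip_width: 0.0002
grasp_force: 0.2
```

```bash
python3 st.py
```

```text
19.6 [ 0.46804 -0.14848  0.16656] [1.800e+02 1.000e-02 9.096e+01] [ 1.24  0.11 -0.28] [0.03  0.043 0.044]
```

Emit:
drive_tool --angular '[[0, 0, 0], [0, 0, 0], [0, 0, 0], [0, 0, 0]]' --delta_pos '[[-0.1, 0, 0], [-0.1, 0, 0], [-0.1, 0, 0], [0, 0, 0]]' --gripper '[0, 0, 0, 0]'

```text
time_s: 20.0
tool_pos: [0.4681, -0.1497, 0.1663]
tool_rot: [-180.0, -0.1, 91.0]
force: [-0.7, 3.5, 0.3]
grip_width: 0.0005
grasp_force: 2.0
```

```bash
python3 st.py
```

```text
20.0 [ 0.46815 -0.14967  0.16633] [-1.7998e+02 -1.0000e-01  9.1050e+01] [-0.74  3.55  0.29] [ 0.857  0.005 -0.014]
```

Emit:
drive_tool --angular '[[0, 0, 0], [0, 0, 0], [0, 0, 0], [0, 0, 0], [0, 0, 0], [0, 0, 0], [0, 0, 0], [0, 0, 0], [0, 0, 0], [0, 0, 0]]' --delta_pos '[[-0.1, 0, 0], [-0.1, 0, 0], [0, 0, 0], [0, 0, 0], [0.1, 0, 0], [0.1, 0, 0], [0.1, 0, 0], [0.1, 0, 0], [0.1, 0, 0], [0, 0, 0]]' --gripper '[0, 0, 0, 0, 0, 0, 0, 0, 0, 0]'

```text
time_s: 21.0
tool_pos: [0.4681, -0.1489, 0.1668]
tool_rot: [180.0, 0.1, 91.0]
force: [-1.4, -0.3, -0.4]
grip_width: 0.0004
grasp_force: 0.0
```

Emit:
drive_tool --angular '[[0, 0, 0], [0, 0, 0], [0, 0, 0], [0, 0, 0], [0, 0, 0], [0, 0, 0], [0, 0, 0], [0, 0, 0], [0, 0, 0], [0, 0, 0], [0, 0, 0], [0, 0, 0]]' --delta_pos '[[0.5, 0, 0], [1, 0, 0], [2, 0, 0], [3, 0, 0], [3, 0, 0], [3, 0, 0], [3, 0, 0], [3, 0, 0], [3, 0, 0], [0, 0, -3], [0, 0, -3], [0, 0, 0]]' --gripper '[0, 0, 0, 0, 0, 0, 0, 0, 0, 0, 0, 0]'

```text
time_s: 22.2
tool_pos: [0.4665, 0.0685, 0.2306]
tool_rot: [179.6, -0.1, 91.1]
force: [0.5, 0.4, 0.0]
grip_width: 0.0006
grasp_force: 0.0
```

```bash
python3 st.py; python3 - <<'E'
from cell import eyes
from h import *
c=[]
for n,(x,y,w,h) in (('top',(340,130,160,150)),('side',(290,190,160,150))):
    p=eyes.read_camera(n)
    c.append(np.clip(cv2.resize(p['pixels'][y:y+h,x:x+w,::-1],(400,375),interpolation=cv2.INTER_CUBIC)*1.5,0,255).astype(np.uint8))
    cab=(.5268,-.2433,.018)
    print(n,proj(p,place(cab,[[-.0998,.084,.19],[-.0998,.072,.19],[.1008,.084,.19],[.1108,.078,.16]])).round(1).tolist())
cv2.imwrite('pics/z5.png',np.hstack(c))
E
```

```text
22.2 [0.46648 0.06846 0.23059] [ 1.7959e+02 -1.2000e-01  9.1080e+01] [0.53 0.43 0.01] [-0.064 -0.006 -0.026]
top [[396.6, 269.9], [401.8, 269.8], [391.7, 184.9], [390.6, 182.9]]
side [[317.4, 292.2], [321.7, 295.6], [374.3, 237.0], [377.2, 243.7]]
```

View pics/z5.png

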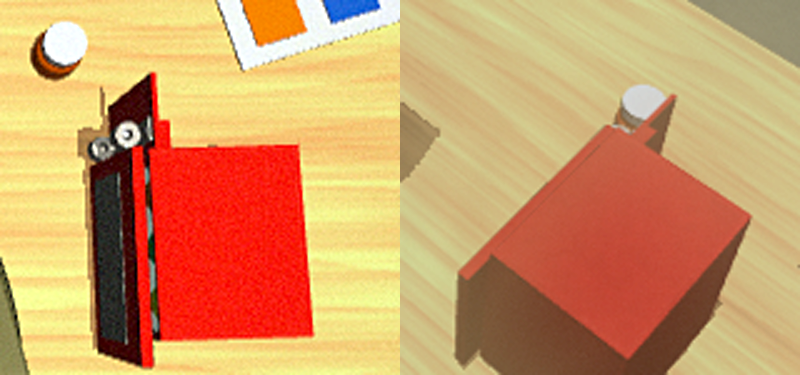

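The door is shut: its outer free corner at top-view column 397 matches the predicted 396.6, and its inner edge at 401.6 matches 401.8. The knuckles are seated, the jars haven't moved, and the arm is clear.

```bash
python3 -c "
from cell import env; print(env.sign_off())"
```

```text
the job is handed in; nothing more can be done
None
```

The door is hung with both knuckles home on the pins, was let go, then swung shut against its rubber stops, and the job is handed in; I never touched the jars or the squeegee.

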